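# Press the vent buttons home along a row of jars

### The arm

A 6-joint arm with a two-finger parallel gripper is mounted at the origin on the work surface. World frame = base frame: x ahead of the robot, y to its left, z up, the work surface at z = 0. Lengths are in m, angles in rad, forces in N, time in s.
With the tool pointing down it reaches from about 0.425 to 0.95 m from the base axis. Payload 3.5 kg.
Tool frame: the origin (TCP) lies midway between the tips of the shut fingers; the grasp point (between the pads) lies 19 mm behind it; z points along the fingers, y is the line along which they close (so a half turn about z gives the same grasp; the last joint's range is limited). The gripper opens to 85 mm and grips with 20 to 120 N. Pads are 22 mm wide; open, the fingers measure 114 mm over their backs; the gripper's body (76 mm by 85 mm) begins 54 mm behind the grasp point. The pads swing forward as they close: fully open they stand 13 mm farther back than shut.
Start: joints at [1.153, 0.286, 1.577, -0, 1.279, -0.15], TCP at [0.179, 0.651, 0.231] pointing down, gripper open.
Joint ranges: [-2.77, 2.77], [-0.9, 2.22], [0.21, 2.48], [-1.53, 4.67], [0.24, 2.81], [-2.84, 2.84]. Speed limits (rad/s): [2.79, 2.79, 3.14, 3.14, 3.14, 3.14].

### API

Orientations are given as a unit quaternion [x, y, z, w].
In Python, from plant import ctrl, cams, order gives the robot as it stands.
- The arm moves only by the tool move_arm, never from a script. Its argument "plan" is one flat list of numbers, 7 for each row, row after row: the shift along the world's x, y, z in mm, then the turn, a rotation vector about the world's x, y, z in degrees, then the finger opening in mm, from 0 to 85.4. A call has 1 to 12 rows; each row shifts and turns the commanded pose from where the row before left it; what a row does not reach is not made up. A row lasts 1/10 s, in which the tool goes at most 50 mm and 8.59 degrees, less where a joint would pass 70% of its speed; a pose out of reach is approached as far as the arm can. A call is refused whole if a number of a shift passes 50 or a number of a turn 8.59, either way. A call with a gripper value outside its range is refused whole. The fingers move at their own pace and stop on an object; "newtons" is the grip in N (left out, the last holds). Time passes only in rows, so rows that do not move let the fingers close. It gives the time, the measured TCP pose, the force, the opening and the grip force at its end, in the units of the state.
- ctrl.get_state(): the state, without advancing time (a new reading comes with each control period).
- cams.read_camera(name): name is "side" or "top"; returns a dict with "color" (400x640x3 uint8, red, green, blue), "fov_y" (degrees; the focal length in pixels is half the picture's height over the tangent of half this angle, whatever the lens; pixels are square), "cx", "cy" (the principal point, pixels), "origin" and "orientation" of the camera in the world. Camera axes: x right, y up, looking along -z (the intrinsics and any distortion apply to the point x, -y, -z); pixel columns grow to the right and rows downward; lengths in m; the calibration is good to about 2 mm. A picture is of the moment at which its call begins. There is no depth.
- order.sign_off(): hands the job in; it is judged then, once.
The state is a dict: "time": time; "qpos": joint angles; "dq": joint speeds; "joint_efforts": joint torques, N m; "eef_pos": TCP position; "tcp_rot": TCP orientation; "contact_force": force on the tool from outside, world axes, zero at the start; "wrist_torque": the same for the moment, N m; "opening": opening from 0.0 (shut) to 1.0 (fully open); "finger_force": force on a finger pad.
Only numpy, scipy, OpenCV 4.12 (cv2) and the standard library are available. Lean on these libraries where they do the work, as an engineer would, in place of code of your own. Each camera call takes 0.05 s, during which the arm holds its last target. There are 200 camera calls.

### The job

Close the vents of the row of jars in the blue tray: starting with the jar next to the tall bottle, run your fingertips along the row and gently press each lid's raised round button fully home, one after the other in order, passing over the open jar without touching it. From the first button to the last, stay over the row with your fingertips no more than about 8 cm above the lids. Do not lift, tip or shove any jar, and leave everything else where it stands.

Things in the scene. Friction and masses are not known exactly. Their poses are not given: they have to be found in the camera images.
- tray: blue shallow tray, fixed, 250 x 600 mm outside, 26 mm high, floor 4 mm thick; origin at the centre of its underside on the table; its y axis runs along its length. The row of jars stands on the line x = -40 mm of its frame, at y = 150, 75, 0, -75 and -150 mm (to a few mm); the open jar has the place y = 75 or y = 0, the four lidded jars the others
- jar1: glass jar of the row, loose, 220 g, 58 mm diameter, with a red screw lid of 60 mm diameter whose flat top is 95 mm above the jar's underside; a round vent button stands up from the middle of the lid. Origin at the centre of the underside, z up. jar1 to jar4 stand in this order along the row; the row is counted from whichever end has the tall bottle beside it
- vent1 (a joint): vent button of jar1: 0 m = fully up, 0.008 m = pushed fully in (home); it slides straight down against a steady friction of about 2.5 N, and stays where it is left. At 0.008 m it bottoms on a sprung rubber seat that sinks with it by 1 mm for every 6 N, at most 4 mm, and comes back (a jar stands at most 50 N, so come down slowly). It counts as home above 0.005 m
- vent1_top (a point): centre of the flat top of jar1's vent button, a grey disc 24 mm in diameter that stands 12 mm above the lid when up and 4 mm above it when home; the point moves down with it
- jar2: glass jar of the row, loose, 220 g, 58 mm diameter, with a red screw lid of 60 mm diameter whose flat top is 95 mm above the jar's underside; a round vent button stands up from the middle of the lid. Origin at the centre of the underside, z up. jar1 to jar4 stand in this order along the row; the row is counted from whichever end has the tall bottle beside it
- vent2 (a joint): vent button of jar2: 0 m = fully up, 0.008 m = pushed fully in (home); it slides straight down against a steady friction of about 2.5 N, and stays where it is left. At 0.008 m it bottoms on a sprung rubber seat that sinks with it by 1 mm for every 6 N, at most 4 mm, and comes back (a jar stands at most 50 N, so come down slowly). It counts as home above 0.005 m
- vent2_top (a point): centre of the flat top of jar2's vent button, a grey disc 24 mm in diameter that stands 12 mm above the lid when up and 4 mm above it when home; the point moves down with it
- jar3: glass jar of the row, loose, 220 g, 58 mm diameter, with a red screw lid of 60 mm diameter whose flat top is 95 mm above the jar's underside; a round vent button stands up from the middle of the lid. Origin at the centre of the underside, z up. jar1 to jar4 stand in this order along the row; the row is counted from whichever end has the tall bottle beside it
- vent3 (a joint): vent button of jar3: 0 m = fully up, 0.008 m = pushed fully in (home); it slides straight down against a steady friction of about 2.5 N, and stays where it is left. At 0.008 m it bottoms on a sprung rubber seat that sinks with it by 1 mm for every 6 N, at most 4 mm, and comes back (a jar stands at most 50 N, so come down slowly). It counts as home above 0.005 m
- vent3_top (a point): centre of the flat top of jar3's vent button, a grey disc 24 mm in diameter that stands 12 mm above the lid when up and 4 mm above it when home; the point moves down with it
- jar4: glass jar of the row, loose, 220 g, 58 mm diameter, with a red screw lid of 60 mm diameter whose flat top is 95 mm above the jar's underside; a round vent button stands up from the middle of the lid. Origin at the centre of the underside, z up. jar1 to jar4 stand in this order along the row; the row is counted from whichever end has the tall bottle beside it
- vent4 (a joint): vent button of jar4: 0 m = fully up, 0.008 m = pushed fully in (home); it slides straight down against a steady friction of about 2.5 N, and stays where it is left. At 0.008 m it bottoms on a sprung rubber seat that sinks with it by 1 mm for every 6 N, at most 4 mm, and comes back (a jar stands at most 50 N, so come down slowly). It counts as home above 0.005 m
- vent4_top (a point): centre of the flat top of jar4's vent button, a grey disc 24 mm in diameter that stands 12 mm above the lid when up and 4 mm above it when home; the point moves down with it
- open_jar: empty glass jar without lid, loose, 58 mm diameter at the rim, narrowing to the foot, 85 mm high, standing in the row at one of the inner places; origin at the centre of its underside; not to be touched
- tall_bottle: tall capped bottle with a paper label, loose, 52 mm diameter, 145 mm high, standing in line with the row, about 100 mm beyond its end jar; it marks the end to begin at; origin at the centre of its underside
- steel_cup: low steel cup, loose, 64 mm diameter at the rim, 50 mm high, about 100 mm beyond the other end of the row; origin at the centre of its underside
- plain_jar1: jar like those of the row, loose, with a flat lid without button (95 mm high), in the tray on the side away from the robot, 100 mm from the row's line; origin at the centre of its underside; leave alone
- plain_jar2: jar like those of the row, loose, with a flat lid without button (95 mm high), in the tray on the side away from the robot, 100 mm from the row's line; origin at the centre of its underside; leave alone
- spare_lid: loose spare lid, disc 60 mm in diameter, 16 mm high, lying in the tray behind the row; leave alone
- label_box: cardboard box 80 x 110 x 50 mm, on the table to the robot's left; leave alone
- spray: clear plastic jar with white cap, 60 mm diameter, 130 mm high, on the table to the robot's right; leave alone

How it is judged:
On the way, in this order (a step that is already met when the one before it is completed fails the run):
1. the first vent button of the row, counted from the tall bottle's end, is home (((horizontal distance between tall_bottle and jar1 below 0.2 m and value of joint vent1 above 0.005 m) or (horizontal distance between tall_bottle and jar4 below 0.2 m and value of joint vent4 above 0.005 m))), for 0.1 s.
2. the second vent button of the row, counted from the tall bottle's end, is home (((horizontal distance between tall_bottle and jar1 below 0.2 m and value of joint vent2 above 0.005 m) or (horizontal distance between tall_bottle and jar4 below 0.2 m and value of joint vent3 above 0.005 m))), for 0.1 s.
3. the third vent button of the row, counted from the tall bottle's end, is home (((horizontal distance between tall_bottle and jar1 below 0.2 m and value of joint vent3 above 0.005 m) or (horizontal distance between tall_bottle and jar4 below 0.2 m and value of joint vent2 above 0.005 m))), for 0.1 s.
4. the last vent button of the row, counted from the tall bottle's end, is home (((horizontal distance between tall_bottle and jar1 below 0.2 m and value of joint vent4 above 0.005 m) or (horizontal distance between tall_bottle and jar4 below 0.2 m and value of joint vent1 above 0.005 m))), for 0.1 s.
At the end, for the whole second after the job is handed in: all four vent buttons are home (more than 5 of their 8 mm), the four jars upright, at rest and within 25 mm of where they stood, and every other loose thing within 20 mm of where it stood (value of joint each of vent1, vent2, vent3, vent4 above 0.005 m and distance of each of jar1, jar2, jar3, jar4 from where it was at the start of the episode below 0.025 m and angle between each of jar1, jar2, jar3, jar4's own z axis and vertical below 0.1 rad and linear speed of each of jar1, jar2, jar3, jar4 below 0.02 m/s and distance of each of open_jar, tall_bottle, steel_cup, plain_jar1, plain_jar2, spare_lid, label_box, spray from where it was at the start of the episode below 0.02 m); the robot touches nothing.
It fails at once if a vent button is pushed in before the one ahead of it in the row is home ((horizontal distance between tall_bottle and jar1 below 0.2 m and ((value of joint vent2 above 0.003 m and value of joint vent1 below 0.005 m) or (value of joint vent3 above 0.003 m and value of joint vent2 below 0.005 m) or (value of joint vent4 above 0.003 m and value of joint vent3 below 0.005 m))) or (horizontal distance between tall_bottle and jar4 below 0.2 m and ((value of joint vent3 above 0.003 m and value of joint vent4 below 0.005 m) or (value of joint vent2 above 0.003 m and value of joint vent3 below 0.005 m) or (value of joint vent1 above 0.003 m and value of joint vent2 below 0.005 m)))).
It fails at once if between the first and the last button the fingertips draw away more than about 85 mm above the lids, or their middle goes more than 60 mm to the side of the row's line (((horizontal distance between tall_bottle and jar1 below 0.2 m and value of joint vent1 above 0.005 m and value of joint vent4 below 0.003 m) or (horizontal distance between tall_bottle and jar4 below 0.2 m and value of joint vent4 above 0.005 m and value of joint vent1 below 0.003 m)) and (height (world z) of the grasp point above 0.205 m or x of the grasp point in the frame of tray above 0.02 m or x of the grasp point in the frame of tray below -0.1 m)).
It fails at once if a jar of the row is lifted, tipped, or shoved more than 25 mm ((distance of jar1 from where it was at the start of the episode above 0.025 m or angle between jar1's own z axis and vertical above 0.3 rad or height (world z) of jar1 above 0.016 m) or (distance of jar2 from where it was at the start of the episode above 0.025 m or angle between jar2's own z axis and vertical above 0.3 rad or height (world z) of jar2 above 0.016 m) or (distance of jar3 from where it was at the start of the episode above 0.025 m or angle between jar3's own z axis and vertical above 0.3 rad or height (world z) of jar3 above 0.016 m) or (distance of jar4 from where it was at the start of the episode above 0.025 m or angle between jar4's own z axis and vertical above 0.3 rad or height (world z) of jar4 above 0.016 m)).
It fails at once if a jar of the row is pressed harder than 50 N (contact force between any of the arm, the fingers and jar1 above 50 N or contact force between any of the arm, the fingers and jar2 above 50 N or contact force between any of the arm, the fingers and jar3 above 50 N or contact force between any of the arm, the fingers and jar4 above 50 N).
It fails at once if the open jar is touched, or another thing on the table is moved more than 20 mm (contact force between any of the fingers, the arm and open_jar above 0.5 N or distance of any of open_jar, tall_bottle, steel_cup, plain_jar1, plain_jar2, spare_lid, label_box, spray from where it was at the start of the episode above 0.02 m).
It also fails if it takes over 51 s, if anything falls off the work surface, if the arm or the gripper's body presses on something with over 40 N, if the wrist force passes 120 N, or if a joint passes its speed limit or range.

## Working session

There is one attempt and no reset: what is moved stays moved. The work goes in short steps, Python scripts to look and compute and a tool call to move; the robot and the scene stay as the last step left them, time stands still between calls to the robot, and variables do not carry over. Pictures are saved under pics/ and viewed, at most 10 in all, crops included, and the job is handed in when it is done.

Besides the shell and the picture viewer there is one more tool, called after "Emit:" as a command line: name --argument value ..., lists and objects as JSON in quotes. move_arm: Moves the arm, as the interface text tells. Its arguments: {"type":"object","properties":{"plan":{"type":"array","items":{"type":"number"}},"newtons":{"type":"number"}},"required":["plan"]}

```bash
mkdir -p pics; python3 - <<'E'
from plant import ctrl,cams
import cv2
for n in("top","side"):
    c=cams.read_camera(n); cv2.imwrite(f"pics/{n}0.png",c["color"][:,:,::-1])
    print({k:v for k,v in c.items() if k!="color"})
print(ctrl.get_state())
E
```

```text
{'fov_y': 44.64476687221271, 'cx': 314.9173350524814, 'cy': 201.00628081209524, 'origin': array([0.33205627, 0.00279518, 1.56443118]), 'orientation': array([-0.06236743,  0.0553841 ,  0.71005055, -0.6991932 ])}
{'fov_y': 49.28828086599382, 'cx': 318.95762207815557, 'cy': 194.78335410069215, 'origin': array([0.48178814, 0.8158449 , 1.07081428]), 'orientation': array([-0.01848163,  0.3325585 ,  0.94229283, -0.03387455])}
{'time': 0.1, 'qpos': array([ 1.15298390e+00,  2.87130707e-01,  1.57801081e+00,  4.12620303e-06,
        1.27858805e+00, -1.49979409e-01]), 'dq': array([-6.37700426e-04, -1.97584100e-03, -3.54148137e-03, -4.01367927e-05,
       -2.12265340e-03,  1.07142265e-03]), 'joint_efforts': array([-1.79578510e-04, -4.07301164e+01, -2.93697435e+01, -1.96848518e-04,
        3.43443025e-03, -2.47999407e-05]), 'eef_pos': array([0.17835186, 0.6504078 , 0.23006044]), 'tcp_rot': array([ 1.33517116e-01,  9.91045931e-01, -1.02513493e-03, -3.01168305e-04]), 'contact_force': array([ 0.41409508, -1.07858233, -0.53777864]), 'wrist_torque': array([-0.0458229 , -0.04387493, -0.00500247]), 'finger_force': 0.0, 'opening': 1.0037087690196846}
```

View pics/top0.png

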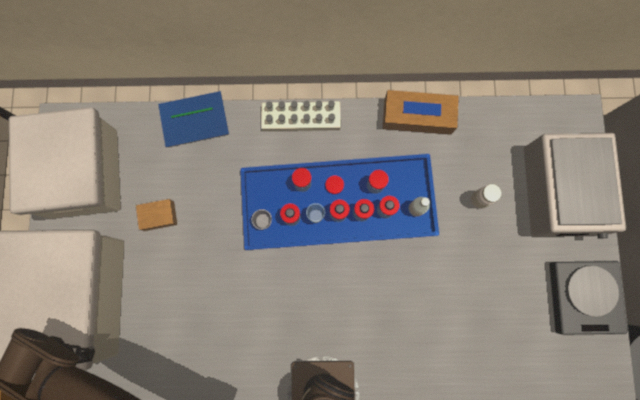

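View pics/side0.png

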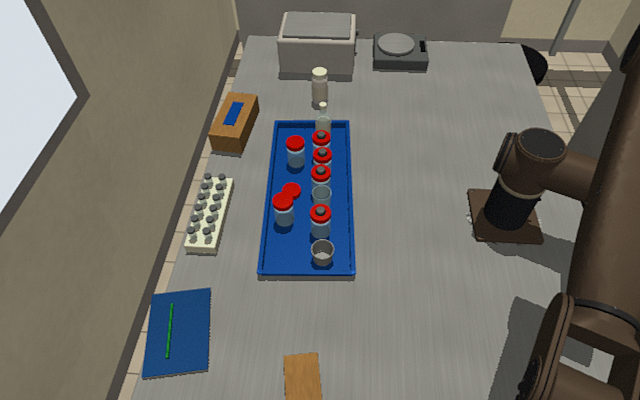

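The top view shows the bottle at the right end of the row, at pixel (418,207). The lids with buttons are at (390,206), (364,209), (340,210) and (290,213), and the open jar is at (316,213). The order is therefore from right to left, from -y to +y.

```bash
cat > h.py <<'E'
import numpy as np,cv2
from scipy.spatial.transform import Rotation as R
from plant import ctrl,cams
def ray(c,u,v):
    f=200/np.tan(np.radians(c["fov_y"]/2))
    return c["origin"],R.from_quat(c["orientation"]).apply([(u-c["cx"])/f,-(v-c["cy"])/f,-1])
def onz(c,u,v,z):
    o,d=ray(c,u,v); return o+d*(z-o[2])/d[2]
def proj(c,p):
    f=200/np.tan(np.radians(c["fov_y"]/2))
    q=R.from_quat(c["orientation"]).inv().apply(np.array(p)-c["origin"])
    return c["cx"]-f*q[0]/q[2],c["cy"]+f*q[1]/q[2]
def buttons(c):
    h=cv2.cvtColor(c["color"],cv2.COLOR_RGB2HSV)
    m=(((h[...,0]<10)|(h[...,0]>170))&(h[...,1]>170)&(h[...,2]>80)).astype(np.uint8)
    out=[]
    cs,_=cv2.findContours(m,cv2.RETR_EXTERNAL,cv2.CHAIN_APPROX_NONE)
    for k in cs:
        if cv2.contourArea(k)<60: continue
        f=np.zeros_like(m); cv2.drawContours(f,[cv2.convexHull(k)],-1,1,-1)
        g=((f>0)&(h[...,1]<120)).astype(np.uint8)   # grey inside the lid
        M=cv2.moments(g,True)
        (x,y),r=cv2.minEnclosingCircle(k)
        out.append((x,y,r,M["m00"],M["m10"]/max(M["m00"],1),M["m01"]/max(M["m00"],1)))
    return out
E
python3 - <<'E'
from h import *
B={}
for n in("top","side"):
    c=cams.read_camera(n)
    print(n)
    for x,y,r,a,u,v in buttons(c):
        print(np.round([x,y,r,a,u,v],1),"lid",np.round(onz(c,x,y,.099)[:2]*1000),"btn",np.round(onz(c,u,v,.109)[:2]*1000) if a else "")
    h=cv2.cvtColor(c["color"],cv2.COLOR_RGB2HSV)
    m=((h[...,0]>105)&(h[...,0]<125)&(h[...,1]>150)).astype(np.uint8)
    cs,_=cv2.findContours(m,cv2.RETR_EXTERNAL,cv2.CHAIN_APPROX_NONE)
    k=max(cs,key=lambda k:cv2.boundingRect(k)[2]*cv2.boundingRect(k)[3]); b=cv2.boxPoints(cv2.minAreaRect(k))
    P=np.array([onz(c,*p,.026) for p in b]); print("tray",np.round(P[:,:2]*1000).tolist(),P.mean(0))
c=cams.read_camera("top"); s=cams.read_camera("side")
cv2.imwrite("pics/z1.png",np.hstack([cv2.resize(c["color"][150:250,240:440,::-1],(600,300),interpolation=2),]) )
cv2.imwrite("pics/z2.png",cv2.resize(s["color"][115:285,255:360,::-1],None,fx=3.4,fy=3.4,interpolation=2))
E
```

```text
top
[289.5 212.8   9.5  60.  289.5 212.5] lid [544.  93.] btn [543.  93.]
[339.3 209.    9.8  59.  339.2 208.4] lid [553. -58.] btn [553. -58.]
[364.  208.    9.8  65.  364.  207.8] lid [ 555. -133.] btn [ 554. -132.]
[389.  204.9   9.4  58.  389.3 204.6] lid [ 563. -210.] btn [ 563. -209.]
[334.1 184.3   8.9   0.    0.    0. ] lid [630. -44.] btn 
[378.1 179.    9.4   0.    0.    0. ] lid [ 644. -180.] btn 
[300.9 176.9   9.4   0.    0.    0. ] lid [655.  58.] btn 
tray [[703.0, 261.0], [740.0, -365.0], [478.0, -370.0], [442.0, 239.0]] [ 0.5907791 -0.058766   0.026    ]
side
[320.1 212.8  10.3  61.  320.1 210.8] lid [545.  99.] btn [545.  99.]
[285.5 195.5  16.3   1.  278.  192. ] lid [649.  44.] btn [670.  40.]
[320.5 172.5   9.6  53.  320.2 169.9] lid [555. -51.] btn [556. -52.]
[321.9 154.6   9.2  51.  322.2 152.2] lid [ 557. -125.] btn [ 556. -126.]
[294.6 142.5   8.7   0.    0.    0. ] lid [ 647. -173.] btn 
[320.8 136.7   8.9  45.  320.8 135.1] lid [ 566. -205.] btn [ 565. -202.]
tray [[704.0, 263.0], [807.0, -353.0], [457.0, -375.0], [441.0, 245.0]] [ 0.60211963 -0.0547992   0.026     ]
```

View pics/z2.png

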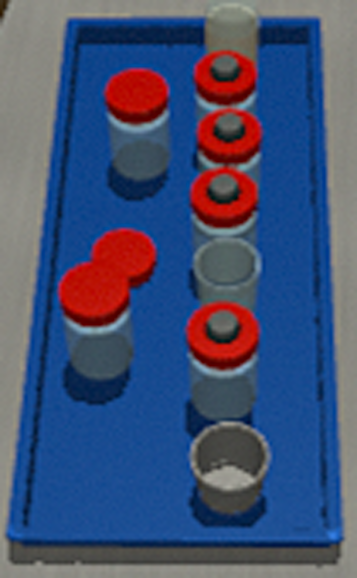

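Emit:
move_arm --plan '[32, -35, 0, 0, 0, 0, 0, 32, -35, 0, 0, 0, 0, 0, 32, -35, 0, 0, 0, 0, 0, 32, -35, 0, 0, 0, 0, 0, 32, -35, 0, 0, 0, 0, 0, 32, -35, 0, 0, 0, 0, 0, 32, -35, 0, 0, 0, 0, 0, 32, -35, 0, 0, 0, 0, 0, 32, -35, 0, 0, 0, 0, 0, 32, -35, 0, 0, 0, 0, 0]' --newtons 30

```text
time: 1.3
eef_pos: [0.4996, 0.2994, 0.2316]
tcp_rot: [0.133, 0.991, 0.0, 0.0]
contact_force: [1.9, 0.4, 0.1]
opening: 0.002
finger_force: 0.0
```

Emit:
move_arm --plan '[6, -42, 0, 0, 0, 0, 0, 6, -42, 0, 0, 0, 0, 0, 6, -42, 0, 0, 0, 0, 0, 6, -42, 0, 0, 0, 0, 0, 6, -42, 0, 0, 0, 0, 0, 6, -42, 0, 0, 0, 0, 0, 6, -42, 0, 0, 0, 0, 0, 6, -42, 0, 0, 0, 0, 0, 5, -42, 0, 0, 0, 0, 0, 5, -42, 0, 0, 0, 0, 0, 5, -42, 0, 0, 0, 0, 0, 2, -40, 0, 0, 0, 0, 0]'

```text
time: 2.5
eef_pos: [0.5636, -0.203, 0.2314]
tcp_rot: [0.134, 0.991, -0.0, 0.0]
contact_force: [0.4, 0.4, -0.5]
opening: -0.004
finger_force: 0.0
```

Emit:
move_arm --plan '[0, 0, 0, 0, 0, 0, 0, 0, 0, 0, 0, 0, 0, 0, 0, 0, 0, 0, 0, 0, 0]'

```text
time: 2.8
eef_pos: [0.5634, -0.2001, 0.2311]
tcp_rot: [0.133, 0.991, 0.0, -0.0]
contact_force: [0.4, 1.4, 0.2]
opening: 0.002
finger_force: 0.0
```

Emit:
move_arm --plan '[0, -6, -25, 0, 0, 0, 0, 0, 0, -25, 0, 0, 0, 0, 0, 0, -25, 0, 0, 0, 0, 0, 0, -20, 0, 0, 0, 0, 0, 0, -8, 0, 0, 0, 0, 0, 0, 0, 0, 0, 0, 0, 0, 0, 0, 0, 0, 0, 0]'

```text
time: 3.5
eef_pos: [0.5643, -0.2067, 0.1295]
tcp_rot: [0.133, 0.991, -0.0, 0.001]
contact_force: [0.3, -0.1, -0.3]
opening: 0.002
finger_force: 0.0
```

```bash
python3 - <<'E'
from h import *
s=cams.read_camera("side");c=cams.read_camera("top")
p=ctrl.get_state()["eef_pos"];print(p,"tcp px side",proj(s,p),"top",proj(c,p))
a=cv2.resize(s["color"][80:170,270:370,::-1],(500,450),interpolation=2)
cv2.imwrite("pics/n1.png",a)
E
```

```text
[ 0.56458145 -0.2072601   0.13011736] tcp px side (np.float64(321.1472446128638), np.float64(128.92260026755213)) top (np.float64(389.6379822704312), np.float64(202.76576205157167))
```

View pics/n1.png

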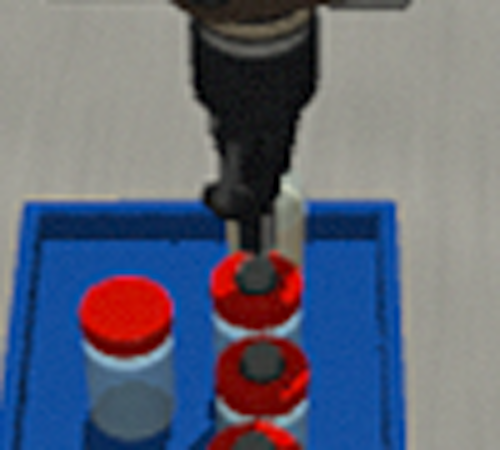

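The crop shows the fingertips at (255,250), right above the first button at (257,272) and in line with it. I'll press slowly.

Emit:
move_arm --plan '[0, 0, -7, 0, 0, 0, 0, 0, 0, -6, 0, 0, 0, 0, 0, 0, -3, 0, 0, 0, 0, 0, 0, -2, 0, 0, 0, 0, 0, 0, -2, 0, 0, 0, 0, 0, 0, -2, 0, 0, 0, 0, 0, 0, -2, 0, 0, 0, 0, 0, 0, -1, 0, 0, 0, 0, 0, 0, -1, 0, 0, 0, 0, 0, 0, 0, 0, 0, 0, 0]'

```text
time: 4.6
eef_pos: [0.5636, -0.2071, 0.1026]
tcp_rot: [0.133, 0.991, -0.0, -0.0]
contact_force: [-0.8, 1.1, 3.6]
opening: 0.002
finger_force: 1.7
```

Emit:
move_arm --plan '[0, 0, -1, 0, 0, 0, 0, 0, 0, -1, 0, 0, 0, 0, 0, 0, 0, 0, 0, 0, 0]'

```text
time: 4.9
eef_pos: [0.5641, -0.2073, 0.1018]
tcp_rot: [0.133, 0.991, -0.0, 0.0]
contact_force: [-3.1, 1.4, 7.5]
opening: -0.001
finger_force: 4.1
```

Emit:
move_arm --plan '[0, 0, -1, 0, 0, 0, 0, 0, 0, 10, 0, 0, 0, 0, 0, 0, 18, 0, 0, 0, 0, -3, 26, 0, 0, 0, 0, 0, -3, 26, 0, 0, 0, 0, 0, -2, 25, 0, 0, 0, 0, 0, 0, 0, 0, 0, 0, 0, 0, 0, 0, 0, 0, 0, 0, 0]'

```text
time: 5.7
eef_pos: [0.5558, -0.13, 0.1272]
tcp_rot: [0.133, 0.991, -0.0, 0.0]
contact_force: [-0.2, 0.3, -0.6]
opening: 0.001
finger_force: 0.0
```

```bash
python3 - <<'E'
from h import *
s=cams.read_camera("side")
print(ctrl.get_state()["eef_pos"])
for x,y,r,a,u,v in buttons(s):
    if a>10: print(np.round([u,v,a],1),onz(s,u,v,.109))
cv2.imwrite("pics/n2.png",cv2.resize(s["color"][80:200,270:370,::-1],(500,600),interpolation=2))
E
```

```text
[ 0.55586773 -0.1305516   0.12728117]
[320.2 210.6  61. ] [0.54488409 0.0983192  0.109     ]
[320.1 170.   56. ] [ 0.55652866 -0.05173423  0.109     ]
[322.1 151.8  57. ] [ 0.5561439  -0.12775454  0.109     ]
```

View pics/n2.png

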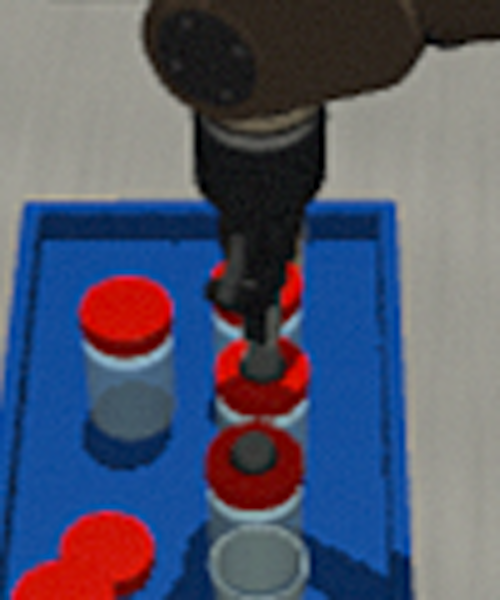

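The fingertips are at (262,350), directly over button 2 at (262,362). Pressing it now, then moving on over button 3.

Emit:
move_arm --plan '[0, 0, -6, 0, 0, 0, 0, 0, 0, -6, 0, 0, 0, 0, 0, 0, -3, 0, 0, 0, 0, 0, 0, -2, 0, 0, 0, 0, 0, 0, -2, 0, 0, 0, 0, 0, 0, -2, 0, 0, 0, 0, 0, 0, -2, 0, 0, 0, 0, 0, 0, -2, 0, 0, 0, 0, 0, 0, -2, 0, 0, 0, 0, 0, 0, -1, 0, 0, 0, 0, 0, 0, 0, 0, 0, 0, 0]'

```text
time: 6.85
eef_pos: [0.5563, -0.1305, 0.1015]
tcp_rot: [0.133, 0.991, -0.0, 0.001]
contact_force: [-4.4, 0.8, 11.2]
opening: -0.003
finger_force: 5.2
```

Emit:
move_arm --plan '[0, 0, 10, 0, 0, 0, 0, 0, 0, 18, 0, 0, 0, 0, 0, 25, 0, 0, 0, 0, 0, -1, 25, 0, 0, 0, 0, 0, 0, 25, 0, 0, 0, 0, 0, 0, 0, 0, 0, 0, 0, 0, 0, 0, 0, 0, 0, 0, 0]'

```text
time: 7.55
eef_pos: [0.5547, -0.0548, 0.1271]
tcp_rot: [0.133, 0.991, -0.0, 0.0]
contact_force: [-0.2, -0.8, 0.8]
opening: -0.001
finger_force: 0.0
```

```bash
python3 - <<'E'
from h import *
s=cams.read_camera("side")
print(ctrl.get_state()["eef_pos"])
for x,y,r,a,u,v in buttons(s):
    if a>10: print(np.round([u,v,a],1),onz(s,u,v,.109))
cv2.imwrite("pics/n3.png",cv2.resize(s["color"][110:230,270:370,::-1],(500,600),interpolation=2))
E
```

```text
[ 0.55473326 -0.05531731  0.12720706]
[320.2 210.7  61. ] [0.54489564 0.09877187 0.109     ]
[320.1 169.7  64. ] [ 0.55647089 -0.05300975  0.109     ]
```

View pics/n3.png

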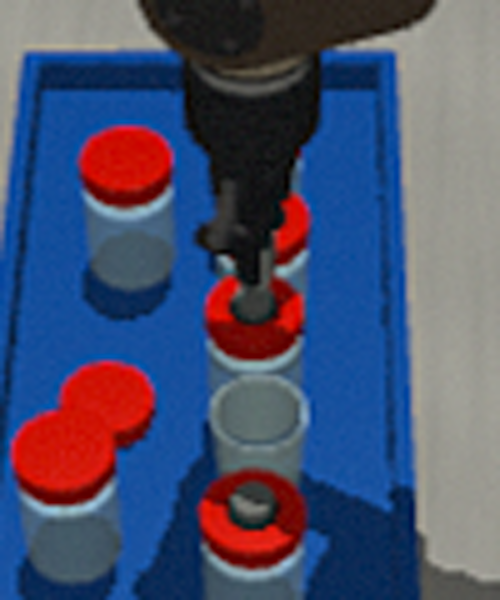

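The fingertips are over button 3 at (255,303). The open jar is next at (258,410), and its rim is lower than the lids. I'll press button 3, then pass over the open jar at z of about 0.13.

Emit:
move_arm --plan '[0, 0, -6, 0, 0, 0, 0, 0, 0, -6, 0, 0, 0, 0, 0, 0, -3, 0, 0, 0, 0, 0, 0, -2, 0, 0, 0, 0, 0, 0, -2, 0, 0, 0, 0, 0, 0, -2, 0, 0, 0, 0, 0, 0, -2, 0, 0, 0, 0, 0, 0, -2, 0, 0, 0, 0, 0, 0, -2, 0, 0, 0, 0, 0, 0, -1, 0, 0, 0, 0, 0, 0, 0, 0, 0, 0, 0]'

```text
time: 8.7
eef_pos: [0.5554, -0.0553, 0.1014]
tcp_rot: [0.133, 0.991, -0.0, 0.001]
contact_force: [-4.1, 0.6, 10.4]
opening: -0.003
finger_force: 5.2
```

Emit:
move_arm --plan '[0, 0, 10, 0, 0, 0, 0, 0, 0, 18, 0, 0, 0, 0, -2, 30, 5, 0, 0, 0, 0, -2, 30, 0, 0, 0, 0, 0, -2, 30, 0, 0, 0, 0, 0, -2, 30, 0, 0, 0, 0, 0, -2, 30, -5, 0, 0, 0, 0, 0, 0, 0, 0, 0, 0, 0, 0, 0, 0, 0, 0, 0, 0]'

```text
time: 9.6
eef_pos: [0.5444, 0.0954, 0.127]
tcp_rot: [0.133, 0.991, -0.0, 0.0]
contact_force: [-0.5, -0.9, -0.4]
opening: -0.0
finger_force: 0.0
```

```bash
python3 - <<'E'
from h import *
s=cams.read_camera("side")
print(ctrl.get_state()["eef_pos"])
cv2.imwrite("pics/n4.png",cv2.resize(s["color"][130:250,270:370,::-1],(500,600),interpolation=2))
E
```

```text
[0.54464545 0.09470143 0.12718139]
```

View pics/n4.png

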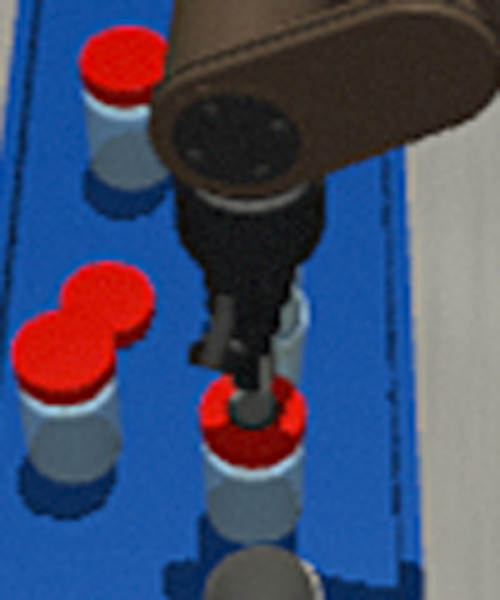

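The fingertips are centred over the last button at (252,405). Pressing it now.

Emit:
move_arm --plan '[0, 0, -6, 0, 0, 0, 0, 0, 0, -6, 0, 0, 0, 0, 0, 0, -3, 0, 0, 0, 0, 0, 0, -2, 0, 0, 0, 0, 0, 0, -2, 0, 0, 0, 0, 0, 0, -2, 0, 0, 0, 0, 0, 0, -2, 0, 0, 0, 0, 0, 0, -2, 0, 0, 0, 0, 0, 0, -2, 0, 0, 0, 0, 0, 0, -1, 0, 0, 0, 0, 0, 0, 0, 0, 0, 0, 0]'

```text
time: 10.75
eef_pos: [0.5456, 0.0949, 0.1015]
tcp_rot: [0.133, 0.991, -0.0, 0.001]
contact_force: [-3.1, -0.8, 10.0]
opening: 0.001
finger_force: 5.2
```

Button 4 has bottomed on its seat at about 10 N. Next I lift and move clear, back and to the left, so I can check.

Emit:
move_arm --plan '[0, 0, 10, 0, 0, 0, 0, 0, 0, 30, 0, 0, 0, 0, 0, 0, 40, 0, 0, 0, 0, 0, 0, 40, 0, 0, 0, 0, -10, 40, 10, 0, 0, 0, 0, -10, 45, 0, 0, 0, 0, 0, -20, 40, 0, 0, 0, 0, 0, -20, 40, 0, 0, 0, 0, 0, -20, 40, 0, 0, 0, 0, 0, -20, 40, 0, 0, 0, 0, 0, -20, 40, 0, 0, 0, 0, 0, 0, 0, 0, 0, 0, 0, 0]'

```text
time: 11.95
eef_pos: [0.4217, 0.3839, 0.229]
tcp_rot: [0.131, 0.991, 0.001, -0.001]
contact_force: [0.4, 0.4, 0.3]
opening: -0.003
finger_force: 0.0
```

```bash
python3 - <<'E'
from h import *
for n in("top","side"):
    c=cams.read_camera(n); print(n)
    for x,y,r,a,u,v in buttons(c): print(np.round([x,y,r,a,u,v],1))
    if n=="side": cv2.imwrite("pics/n5.png",cv2.resize(c["color"][115:285,255:360,::-1],None,fx=3.4,fy=3.4,interpolation=2))
print(ctrl.get_state()["eef_pos"])
E
```

```text
top
[289.5 212.9   9.6  59.  289.6 212.5]
[339.3 209.    9.8  59.  339.1 208.5]
[363.8 208.    9.7  63.  363.9 207.9]
[388.9 205.    9.4  60.  389.2 204.6]
[334.1 184.1   8.9   0.    0.    0. ]
[378.1 179.    9.4   0.    0.    0. ]
[300.9 176.9   9.4   0.    0.    0. ]
side
[320.1 212.8  10.3  55.  320.2 211.3]
[285.5 195.5  16.3   1.  278.  192. ]
[320.5 172.5   9.6  49.  320.1 170.6]
[321.9 154.6   9.2  45.  322.  152.7]
[294.7 143.    8.9   0.    0.    0. ]
[320.9 136.7   9.   40.  321.2 135.8]
[0.42383451 0.38075859 0.22887767]
```

View pics/n5.png

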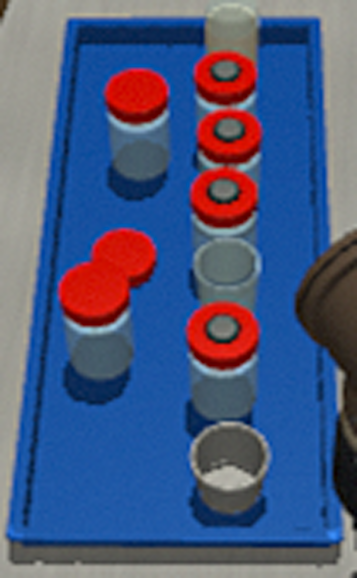

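The four buttons, at about (226,70), (228,130), (224,190) and (222,328), now look low. No lid has moved by more than a fraction of a pixel, so I'm handing in.

```bash
python3 -c "
from plant import order
print(order.sign_off())"
```

```text
the job is handed in; nothing more can be done
None
```

I pressed all four vent buttons home in order from the tall bottle's end, passing over the open jar. The side view shows all four low and no jar visibly moved. The job is handed in, but sign-off returned no verdict.

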